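Rank the bar-end samples by height on the hardness tester's rack

TASK

Set the four metal bar-end samples on the four black pads of the rack in order of height, the tallest on the pad next to the red stop and the shortest at the other end, each standing upright on the middle of its own pad. Set them down rather than dropping them, tip none of them over, and leave the black loupe standing where it is.

Things in the scene. Friction and masses are not known exactly. Their poses are not given: they have to be found in the camera images.
- copper_mid (a point): Loose bar-end sample: a solid upright metal cylinder 30 mm across and 30 mm tall, shiny reddish copper, white paint band near the foot; weighs under 0.5 kg; the point is its centre, half-way up (15 mm above its foot), z is its axis. It starts standing on the table.
- aluminium_mid (a point): Loose bar-end sample: a solid upright metal cylinder 30 mm across and 42 mm tall, pale, almost white, silver aluminium, blue paint band near the foot; weighs under 0.5 kg; the point is its centre, half-way up (21 mm above its foot), z is its axis. It starts standing on the table.
- brass_mid (a point): Loose bar-end sample: a solid upright metal cylinder 30 mm across and 54 mm tall, yellow brass, green paint band near the foot; weighs under 0.5 kg; the point is its centre, half-way up (27 mm above its foot), z is its axis. It starts standing on the table.
- steel_mid (a point): Loose bar-end sample: a solid upright metal cylinder 30 mm across and 66 mm tall, dark grey steel, yellow paint band near the foot; weighs under 0.5 kg; the point is its centre, half-way up (33 mm above its foot), z is its axis. It starts standing on the table.
- pad_a_top (a point): Fixed round black pad, 48 mm across with a white centre dot, number 1 of 4 counted along the rack from the robot's right (-y) to its left (+y); the point is the centre of its top face, 14 mm above the table. z is up, y runs along the row towards the robot's left, x across it. The pads are 75 mm apart, centre to centre, on a fixed aluminium rail 64 mm wide, 350 mm long and 12 mm high.
- pad_b_top (a point): Fixed round black pad, 48 mm across with a white centre dot, number 2 of 4 counted along the rack from the robot's right (-y) to its left (+y); the point is the centre of its top face, 14 mm above the table. z is up, y runs along the row towards the robot's left, x across it. The pads are 75 mm apart, centre to centre, on a fixed aluminium rail 64 mm wide, 350 mm long and 12 mm high.
- pad_c_top (a point): Fixed round black pad, 48 mm across with a white centre dot, number 3 of 4 counted along the rack from the robot's right (-y) to its left (+y); the point is the centre of its top face, 14 mm above the table. z is up, y runs along the row towards the robot's left, x across it. The pads are 75 mm apart, centre to centre, on a fixed aluminium rail 64 mm wide, 350 mm long and 12 mm high.
- pad_d_top (a point): Fixed round black pad, 48 mm across with a white centre dot, number 4 of 4 counted along the rack from the robot's right (-y) to its left (+y); the point is the centre of its top face, 14 mm above the table. z is up, y runs along the row towards the robot's left, x across it. The pads are 75 mm apart, centre to centre, on a fixed aluminium rail 64 mm wide, 350 mm long and 12 mm high.
- stop_red_top (a point): Fixed red end stop, a bar 50 mm across the rail, 16 mm along it and 20 mm high, standing on one end of the same rail, 49.5 mm beyond the centre of the last pad there; it may be at either end (a like grey stop is at the other). The point is the centre of its top face, 32 mm above the table.
- loupe_mid (a point): Loose black magnifying loupe with a greenish lens on top, 28 mm across and 36 mm tall, standing on the table among the samples; not part of the row. The point is its centre, half-way up.
Mind the look-alikes: they are no part of the job. Leave any pink or purple look-alike of the part that bears aluminium_mid alone.

How it is judged:
By the outcome, as a careful person would: the job done as asked, in the order asked, and still so for the second after the job is handed in, with the robot touching nothing.
It also fails if it takes over 102 s, if anything falls off the work surface, if the arm or the gripper's body presses on something with over 40 N, if the wrist force passes 120 N, or if a joint passes its speed limit or range.

ROBOT

A 6-joint arm with a two-finger parallel gripper is mounted at the origin on the work surface. World frame = base frame: x ahead of the robot, y to its left, z up, the work surface at z = 0. Lengths are in mm, angles in degrees, forces in N, time in s.
With the tool pointing down it reaches from about 300 to 850 mm from the base axis. Payload 4.2 kg.
Tool frame: the origin (TCP) lies at the very end of the fingers, on their centre line; the grasp point (between the pads) lies 19 mm behind it; z points along the fingers, y is the line along which they close (so a half turn about z gives the same grasp; the last joint's range is limited). The gripper opens to 91 mm and grips with 3 to 60 N. Pads are 32 mm wide; open, the fingers measure 118 mm over their backs; the gripper's body (76 mm by 178 mm) begins 60 mm behind the grasp point.
Start: joints at [-69.958, 18.312, 89.639, -0, 72.044, -1.146], TCP at [207.826, -536.145, 213.976] pointing down, gripper open.
Joint ranges: [-177.97, 177.97], [-48.28, 115.42], [12.27, 149.76], [-77.06, 257.06], [2.81, 150.46], [-146.56, 146.56]. Speed limits (degrees/s): [147.25, 147.25, 180, 180, 180, 180].

INTERFACE

Orientations are given as [roll, pitch, yaw] about the fixed x, y, z axes, in that order (R = Rz(yaw) Ry(pitch) Rx(roll)).
In Python, from workcell import env gives the robot as it stands.
- The arm moves only by the shell command python3 -m pendant 'ROWS' [FORCE]. ROWS is a JSON object of lists of equal length, an entry for each row: "translation": the shift along the tool's x, y, z in mm, a list of three; "roll": the turn about the tool's z in rad; "hand": the closure in counts, from 0 (fully open) to 255 (shut). In form: {"translation": [[dx, dy, dz], ...], "roll": [roll, ...], "hand": [hand, ...]}. A call has exactly 8 rows; each row shifts and turns the commanded pose from where the row before left it, along the tool's axes as they then stand; what a row does not reach is not made up. A row lasts 1/12 s, in which the tool goes at most 41.7 mm and 7.16 degrees, less where a joint would pass 70% of its speed; a pose out of reach is approached as far as the arm can. A call with a gripper value outside its range is refused whole. The fingers move at their own pace and stop on an object; FORCE is the grip in N (left out, the last holds). Time passes only in rows, so rows that do not move let the fingers close, or fill a call up. It gives the time, the measured TCP pose, the force, the opening and the grip force at its end, in the units of the state.
- env.state(): the state, without advancing time (a new reading comes with each control period).
- env.grab_frame(name): name is "scene" or "top"; returns a dict with "frame" (384x512x3 uint8, red, green, blue), "z_map" (384x512 float32, mm along the optical axis (not along the pixel's ray), 0 where there is no reading), "fx", "fy", "cx", "cy" (pixels), "pose" (4x4, takes a point from camera to world coordinates). Camera axes: x right, y down, z forward; pixel columns grow to the right and rows downward; lengths in mm; the calibration is good to about 2 mm. A picture is of the moment at which its call begins.
- env.job_done(): hands the job in; it is judged then, once.
Trained networks look in a picture, given as the dict that the camera call returned (one of the last four; its "shot" number tells which), for a name from the list of things; names that differ only in an ending like _2 or _b are one class to them, and where a whole thing is asked for, a point or a joint stands for the part that bears it (a point fixed in the world has none). Each returns a list of dicts, best first, with "score" (0 to 1); they miss things now and then, are a little off and sometimes report something else, mostly with a low value. They report only what shows in the picture. A call takes as long as a camera call. They do not tell look-alikes from the thing itself.
- env.recognise(picture, label): "rect" ([centre column, centre row, width, height] in pixels, round what is visible of it).
- env.regions_of(picture, label): "pixels" (384x512 bool, what is visible of it) and "rect" ([centre column, centre row, width, height] in pixels, round what is visible of it).
The state is a dict: "time_s": time; "qpos": joint angles; "qvel": joint speeds; "effort": joint torques, N m; "ee_pos": TCP position; "ee_rot": TCP orientation; "force": force on the tool from outside, world axes, zero at the start; "torque": the same for the moment, N m; "gripper_width": finger opening in mm; "gripper_force": force on a finger pad.
Only numpy, scipy, OpenCV 4.12 (cv2) and the standard library are available. Lean on these libraries where they do the work, as an engineer would, in place of code of your own. Each camera call takes 0.05 s, during which the arm holds its last target. There are 200 camera calls.

## Working session

There is one attempt and no reset: what is moved stays moved. The work goes in short steps, Python scripts to look and compute and a shell command to move; the robot and the scene stay as the last step left them, time stands still between calls to the robot, and variables do not carry over. Pictures are saved under pics/ and viewed, at most 14 in all, crops included, and the job is handed in when it is done.

```bash
mkdir -p pics; ls; cat > h.py <<'E'
import numpy as np, cv2
from workcell import env
def world(p,u,v,z=None):
    z=p["z_map"][v,u] if z is None else z
    P=np.stack([(u-p["cx"])/p["fx"]*z,(v-p["cy"])/p["fy"]*z,z,np.ones_like(z)],0)
    return (p["pose"]@P)[:3]
E
python3 - <<'E'
from h import *
for n in("scene","top"):
    p=env.grab_frame(n); cv2.imwrite(f"pics/{n}0.png",p["frame"][:,:,::-1])
    print(n,p["pose"].round(2).tolist(),p["fx"])
    for l in "copper_mid aluminium_mid brass_mid steel_mid loupe_mid pad_a_top stop_red_top".split():
        for r in env.regions_of(p,l)[:5]:
            v,u=np.nonzero(r["pixels"]); z=p["z_map"][v,u]; k=z>0
            if k.sum()<5: print(l,r["score"],r["rect"]);continue
            W=world(p,u[k],v[k]); zt=np.percentile(W[2],95); t=W[:,W[2]>zt-4]
            print(l,round(r["score"],2),np.round(r["rect"]),"top ctr",((t.min(1)+t.max(1))/2).round(1),"ext",np.ptp(t,1).round(),"med",np.median(t,1).round(1))
print(env.state())
E
```

```text
pics
scene [[0.23, 0.73, -0.65, 1154.52], [0.97, -0.17, 0.16, -153.84], [0.0, -0.67, -0.75, 747.6], [0.0, 0.0, 0.0, 1.0]] 421.7388394270766
copper_mid 0.65 [283. 173.  12.  12.] top ctr [471.6  83.4  29.6] ext [32. 28.  6.] med [471.9  83.4  29.1]
aluminium_mid 0.86 [124. 206.  14.  23.] top ctr [ 492.  -289.6   41.4] ext [32. 27.  6.] med [ 493.4 -289.9   41.3]
aluminium_mid 0.83 [ 93. 205.  16.  14.] top ctr [ 479.9 -361.2   42.1] ext [26. 26.  6.] med [ 480.5 -362.4   41.7]
aluminium_mid 0.7 [155. 214.  13.  18.] top ctr [ 540.1 -229.1   41.4] ext [28. 25.  4.] med [ 540.8 -229.6   41.3]
brass_mid 0.65 [219. 170.  11.  29.] top ctr [443.3 -67.4  53.5] ext [32. 29.  5.] med [444.  -67.1  53.6]
brass_mid 0.52 [282. 174.  11.  18.] top ctr [471.6  83.9  29.6] ext [32. 29.  6.] med [471.9  83.4  29.1]
steel_mid 0.63 [371. 166.  23.  29.] top ctr [512.7 294.2  65.4] ext [28. 29.  5.] med [513.6 293.1  65.3]
loupe_mid 0.76 [169. 185.  13.  13.] top ctr [ 450.  -190.8   36.7] ext [23. 22.  7.] med [ 451.3 -190.9   35.5]
pad_a_top 0.78 [217. 249.  22.  18.] top ctr [ 647.6 -110.8   14.1] 
[... 1386 characters left out ...]
d [ 645.8 -157.9   31.1]
{'time_s': 0.8, 'qpos': array([-6.99561766e+01,  1.83103120e+01,  8.96387641e+01, -9.20363604e-04,
        7.20432877e+01, -1.14576053e+00]), 'qvel': array([ 0.04466907,  0.01437016,  0.13735828,  0.09973514,  0.01964867,
       -0.03250228]), 'effort': array([-4.39698979e-04, -4.12309241e+01, -2.32219541e+01,  7.26018660e-02,
        3.73729959e-02,  1.03476293e-05]), 'ee_pos': array([ 207.8410818 , -536.14426846,  213.99346185]), 'ee_rot': array([1.79992383e+02, 1.02808876e-03, 2.11898676e+01]), 'force': array([-0.24880029,  1.35794868,  0.45886633]), 'torque': array([ 0.04461041, -0.02356855, -0.02797785]), 'gripper_force': 0.0, 'gripper_width': 91.09178259514168}
```

```bash
python3 - <<'E'
import cv2
a=cv2.imread("pics/scene0.png")
b=cv2.resize(a[140:290,60:410],None,fx=2.28,fy=2.28,interpolation=cv2.INTER_CUBIC)
cv2.imwrite("pics/c0.png",b)
E
```

```text
(no output)
```

View pics/c0.png

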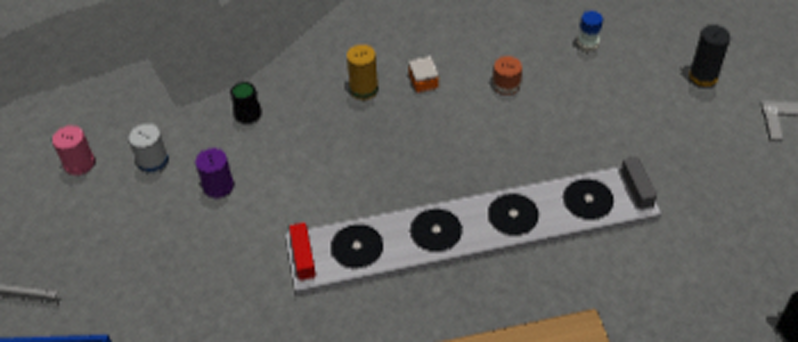

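```bash
python3 - <<'E'
import cv2
a=cv2.imread("pics/scene0.png")
b=cv2.resize(a[185:245,75:185],None,fx=7,fy=7,interpolation=cv2.INTER_CUBIC)
cv2.imwrite("pics/c1.png",b)
E
```

```text
(no output)
```

View pics/c1.png

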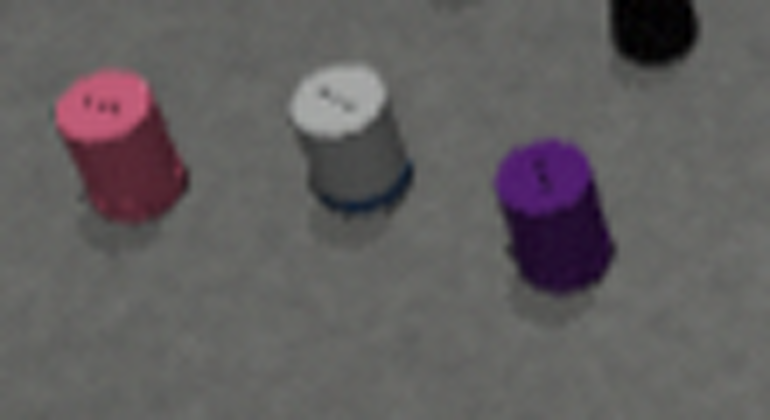

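The aluminium sample is the middle one of the left trio (crop ≈350,140): pale, with a blue band. Its neighbours are the pink and purple look-alikes. The red stop is at the robot's right end (crop 300,250). The order is therefore steel on a, brass on b, aluminium on c and copper on d. There is a white/orange box beside the brass, so I'll close the fingers along x (yaw 90).

```bash
cat >> h.py <<'E'
def ray(p,u,v,h):
    d=p["pose"][:3,:3]@np.array([(u-p["cx"])/p["fx"],(v-p["cy"])/p["fy"],1.]); o=p["pose"][:3,3]
    return (o+d*(h-o[2])/d[2])[:2]
def pads(p):
    out=[]
    v,u=np.mgrid[:384,:512]; W=world(p,u.ravel(),v.ravel()).reshape(3,384,512)
    g=p["frame"].max(2)
    m=((W[0]>570)&(W[0]<730)&(W[1]>-150)&(W[1]<180)&(W[2]>6)&(W[2]<22)&(g<70)).astype(np.uint8)
    m=cv2.morphologyEx(m,cv2.MORPH_CLOSE,np.ones((3,3)))
    n,l,s,c=cv2.connectedComponentsWithStats(m)
    for i in range(1,n):
        if s[i,4]>80: out.append((ray(p,*c[i],14).round(1).tolist(),int(s[i,4])))
    return sorted(out,key=lambda o:o[0][1])
def top(p,xy,h,r=24,tol=4):
    "centre of the top face at height h near xy: centroid of its pixels on the plane"
    v,u=np.mgrid[:384,:512]; W=world(p,u.ravel(),v.ravel()).reshape(3,384,512)
    m=(np.hypot(W[0]-xy[0],W[1]-xy[1])<r)&(abs(W[2]-h)<tol)
    v,u=np.nonzero(m); t=W[:,m]
    return ray(p,u.mean(),v.mean(),h).round(1).tolist(),np.ptp(t,1)[:2].round(),int(m.sum())
E
python3 - <<'E'
from h import *
for n in("scene","top"):
    p=env.grab_frame(n); print(n,pads(p))
    for k,xy,h in(("cu",(471,84.5),30),("al",(490.7,-289),42),("br",(442.5,-66.5),54),("st",(511,295),66)): print(k,top(p,xy,h))
E
Z='[0,0,0]'
python3 -m pendant '{"translation":[[0,0,0],[0,0,0],[0,0,0],[0,0,0],[0,0,0],[0,0,0],[0,0,0],[0,0,0]],"roll":[-0.12,-0.12,-0.12,-0.12,-0.12,-0.12,-0.12,-0.12],"hand":[0,0,0,0,0,0,0,0]}'
python3 -m pendant '{"translation":[[0,0,0],[0,0,0],[40,30,0],[40,30,0],[40,30,0],[40,30,0],[40,30,0],[40,30,0]],"roll":[-0.12,-0.121,0,0,0,0,0,0],"hand":[0,0,0,0,0,0,0,0]}' 40
```

```text
scene [([648.3, -110.4], 329), ([647.2, -35.7], 315), ([646.5, 39.4], 302), ([646.0, 114.4], 291)]
cu ([473.3, 82.9], array([31., 29.]), 95)
al ([494.5, -290.2], array([30., 29.]), 121)
br ([444.6, -67.1], array([33., 29.]), 99)
st ([511.8, 293.4], array([30., 30.]), 91)
top []
cu ([470.2, 85.5], array([27., 27.]), 107)
al ([490.9, -288.0], array([27., 28.]), 114)
br ([441.8, -65.3], array([28., 26.]), 117)
st ([509.1, 295.3], array([26., 30.]), 121)
time_s: 1.57
ee_pos: [207.8, -536.1, 214.0]
ee_rot: [180.0, 0.0, 76.5]
force: [-0.6, 0.2, 0.3]
gripper_width: 90.9
gripper_force: 0.0
time_s: 2.23
ee_pos: [358.6, -334.5, 214.2]
ee_rot: [180.0, 0.0, 90.0]
force: [0.8, 0.2, -0.5]
gripper_width: 91.3
gripper_force: 0.0
```

```bash

python3 -m pendant '{"translation":[[2,35,0],[3,35,0],[2,35,0],[0,0,30],[0,0,30],[0,0,30],[0,0,0],[0,0,0]],"roll":[0,0,0,0,0,0,0,0],"hand":[0,0,0,0,0,0,0,0]}'
python3 - <<'E'
from h import *
p=env.grab_frame("top"); W=None
v,u=np.mgrid[:384,:512]; W=world(p,u.ravel(),v.ravel()).reshape(3,384,512)
g=p["frame"].max(2); m=(W[0]>570)&(W[0]<730)&(W[1]>-150)&(W[1]<180)&(W[2]>6)&(W[2]<22)
print(np.percentile(g[m],[5,15,30,40,50,70,90]))
E
```

```text
time_s: 2.9
ee_pos: [462.2, -328.6, 123.1]
ee_rot: [-179.8, -0.1, 90.0]
force: [0.7, -0.6, 0.6]
gripper_width: 91.1
gripper_force: 0.0
[ 79.  87. 105. 174. 235. 239. 245.]
```

```bash
sed -i 's/g<70/g<(70 if p["fx"]>400 else 140)/' h.py
python3 -m pendant '{"translation":[[20,15,0],[19,15,0],[0,0,0],[0,0,25],[0,0,25],[0,0,20],[0,0,0],[0,0,0]],"roll":[0,0,0,0,0,0,0,0],"hand":[0,0,0,0,0,0,0,0]}'
python3 - <<'E'
from h import *
print("top",pads(env.grab_frame("top")))
E
```

```text
time_s: 3.62
ee_pos: [493.3, -290.9, 55.2]
ee_rot: [179.9, 0.1, 90.0]
force: [0.8, -1.1, 0.6]
gripper_width: 91.1
gripper_force: 0.0
top [([646.2, -109.8], 249), ([645.9, -35.0], 258), ([645.1, 40.0], 261), ([644.3, 114.8], 256)]
```

```bash

python3 -m pendant '{"translation":[[2,-1,10],[0,0,15],[0,0,15],[0,0,9],[0,0,0],[0,0,0],[0,0,0],[0,0,0]],"roll":[0,0,0,0,0,0,0,0],"hand":[0,0,0,0,0,90,90,90]}' 30
python3 -m pendant '{"translation":[[0,0,0],[0,0,0],[0,0,0],[0,0,0],[0,0,0],[0,0,0],[0,0,0],[0,0,0]],"roll":[0,0,0,0,0,0,0,0],"hand":[130,150,170,200,220,255,255,255]}' 30
```

```text
time_s: 4.33
ee_pos: [492.6, -288.6, 6.0]
ee_rot: [179.9, 0.1, 90.0]
force: [-0.5, -1.2, 1.0]
gripper_width: 73.8
gripper_force: 0.0
time_s: 5.0
ee_pos: [491.8, -288.1, 5.0]
ee_rot: [-180.0, -0.0, 90.0]
force: [0.4, -0.1, 1.6]
gripper_width: 29.3
gripper_force: 30.0
```

```bash

python3 -m pendant '{"translation":[[0,0,15],[0,0,0],[0,0,0],[0,0,0],[0,0,0],[0,0,0],[0,0,0],[0,0,0]],"roll":[0,0,0,0,0,0,0,0],"hand":[255,255,255,255,255,255,255,300]}' >/dev/null 2>&1
python3 -m pendant '{"translation":[[0,0,-15],[0,0,-25],[0,0,-30],[0,0,-30],[15,7,0],[30,14,0],[30,14,0],[30,14,0]],"roll":[0,0,0,0,0,0,0,0],"hand":[255,255,255,255,255,255,255,255]}' 30
python3 -m pendant '{"translation":[[30,14,0],[30,14,0],[30,14,0],[30,14,0],[30,14,0],[30,14,0],[20,10,0],[0,0,0]],"roll":[0,0,0,0,0,0,0,0],"hand":[255,255,255,255,255,255,255,255]}' 30
```

```text
time_s: 5.67
ee_pos: [541.0, -182.2, 105.0]
ee_rot: [180.0, 0.0, 89.9]
force: [0.3, -0.3, -0.9]
gripper_width: 29.1
gripper_force: 30.0
time_s: 6.33
ee_pos: [636.6, 21.1, 104.5]
ee_rot: [179.9, -0.1, 90.2]
force: [0.4, -0.1, -1.0]
gripper_width: 29.5
gripper_force: 30.0
```

```bash

python3 -m pendant '{"translation":[[10,5,0],[9,4,0],[0,0,0],[0,0,20],[0,0,25],[0,0,20],[0,0,0],[0,0,0]],"roll":[0,0,0,0,0,0,0,0],"hand":[255,255,255,255,255,255,255,255]}' 30
python3 - <<'E'
from h import *
for n in("scene","top"):
    p=env.grab_frame(n); print(n,pads(p))
    z=env.state()["ee_pos"]; print(z)
    print(top(p,z[:2],z[2]+37,r=18))
E
```

```text
time_s: 7.0
ee_pos: [643.0, 35.1, 39.2]
ee_rot: [-179.9, 0.0, 89.9]
force: [-0.0, -0.2, -0.9]
gripper_width: 29.3
gripper_force: 30.0
scene [([647.9, -110.3], 321), ([648.0, -13.2], 582), ([652.5, 120.3], 156)]
[644.1793492   35.23498212  40.57529404]h.py:25: RuntimeWarning: Mean of empty slice.
  return ray(p,u.mean(),v.mean(),h).round(1).tolist(),np.ptp(t,1)[:2].round(),int(m.sum())
  ret = ret.dtype.type(ret / rcount)
Traceback (most recent call last):
  File "h.py", line 25, in top
    return ray(p,u.mean(),v.mean(),h).round(1).tolist(),np.ptp(t,1)[:2].round(),int(m.sum())
                                                        ~~~~~~^^^^^
ValueError: zero-size array to reduction operation maximum which has no identity
```

```bash

python3 -m pendant '{"translation":[[4.5,1.5,0],[0,0,6],[0,0,6],[0,0,4],[0,0,2],[0,0,0],[0,0,0],[0,0,0]],"roll":[0,0,0,0,0,0,0,0],"hand":[255,255,255,255,255,255,255,255]}' 30
python3 -m pendant '{"translation":[[0,0,0],[0,0,0],[0,0,0.5],[0,0,0],[0,0,0.5],[0,0,0],[0,0,0],[0,0,0]],"roll":[0,0,0,0,0,0,0,0],"hand":[255,255,255,255,255,255,255,255]}' 30
```

```text
time_s: 7.72
ee_pos: [645.5, 40.3, 22.0]
ee_rot: [180.0, 0.0, 90.0]
force: [-0.5, -0.2, -1.3]
gripper_width: 29.6
gripper_force: 30.0
time_s: 8.38
ee_pos: [645.4, 40.3, 20.9]
ee_rot: [180.0, 0.0, 90.0]
force: [0.6, 0.2, -1.1]
gripper_width: 29.3
gripper_force: 30.0
```

```bash

python3 -m pendant '{"translation":[[0,0,0.5],[0,0,0],[0,0,0.5],[0,0,0],[0,0,0.3],[0,0,0],[0,0,0],[0,0,0]],"roll":[0,0,0,0,0,0,0,0],"hand":[255,255,255,255,255,255,255,255]}' 30
python3 -m pendant '{"translation":[[0,0,0.4],[0,0,0],[0,0,0],[0,0,0],[0,0,0],[0,0,0],[0,0,0],[0,0,0]],"roll":[0,0,0,0,0,0,0,0],"hand":[255,255,255,255,255,255,255,255]}' 30
```

```text
time_s: 9.05
ee_pos: [645.3, 40.3, 19.6]
ee_rot: [180.0, 0.0, 90.0]
force: [-0.4, -0.5, -1.2]
gripper_width: 29.1
gripper_force: 30.0
time_s: 9.72
ee_pos: [645.3, 40.4, 19.2]
ee_rot: [180.0, 0.0, 90.0]
force: [0.2, -0.1, -1.0]
gripper_width: 29.0
gripper_force: 30.0
```

```bash

python3 -m pendant '{"translation":[[0,0,0.3],[0,0,0],[0,0,0],[0,0,0],[0,0,0],[0,0,0],[0,0,0],[0,0,0]],"roll":[0,0,0,0,0,0,0,0],"hand":[255,255,255,255,255,255,255,255]}' 30
python3 -m pendant '{"translation":[[0,0,0.3],[0,0,0],[0,0,0],[0,0,0],[0,0,0],[0,0,0],[0,0,0],[0,0,0]],"roll":[0,0,0,0,0,0,0,0],"hand":[255,255,255,255,255,255,255,255]}' 30
```

```text
time_s: 10.38
ee_pos: [645.4, 40.4, 19.0]
ee_rot: [180.0, 0.0, 90.0]
force: [-0.2, -1.1, -0.3]
gripper_width: 29.4
gripper_force: 30.0
time_s: 11.05
ee_pos: [645.4, 40.3, 19.0]
ee_rot: [180.0, 0.0, 90.0]
force: [-1.3, 1.0, 4.7]
gripper_width: 29.4
gripper_force: 30.0
```

```bash

python3 -m pendant '{"translation":[[0,0,0],[0,0,0],[0,0,0],[0,0,0],[0,0,0],[0,0,-10],[0,0,-20],[0,0,-30]],"roll":[0,0,0,0,0,0,0,0],"hand":[160,150,140,120,100,80,60,60]}' 30
python3 -m pendant '{"translation":[[0,-30,-30],[0,-30,-20],[20,-30,-10],[30,-20,0],[30,-10,0],[30,0,0],[30,0,0],[30,0,0]],"roll":[0,0,0,0,0,0,0,0],"hand":[60,60,60,60,60,60,60,60]}' 30
python3 - <<'E'
from h import *
for n in("scene","top"):
    p=env.grab_frame(n); print(n,pads(p)); print(top(p,(645.4,40.4),56))
    print("st",top(p,(511,294.5),66))
E
```

```text
time_s: 11.72
ee_pos: [643.4, 40.3, 77.2]
ee_rot: [-179.7, 0.0, 90.0]
force: [0.4, 0.3, 0.1]
gripper_width: 69.3
gripper_force: 0.0
time_s: 12.38
ee_pos: [525.6, 211.8, 139.3]
ee_rot: [179.9, -0.0, 90.0]
force: [1.0, -0.1, 0.1]
gripper_width: 69.6
gripper_force: 0.0
scene [([648.1, -110.5], 326), ([647.4, -35.7], 313), ([653.6, 37.4], 163), ([646.0, 114.3], 302)]
([648.2, 37.1], array([29., 29.]), 138)
st ([512.5, 292.8], array([31., 29.]), 98)
top [([646.4, -109.8], 247), ([646.0, -34.9], 254), ([637.0, 39.5], 113), ([644.3, 114.9], 261)]
([645.1, 39.6], array([28., 27.]), 112)h.py:25: RuntimeWarning: Mean of empty slice.
  return ray(p,u.mean(),v.mean(),h).round(1).tolist(),np.ptp(t,1)[:2].round(),int(m.sum())
  ret = ret.dtype.type(ret / rcount)
Traceback (most recent call last):
  File "h.py", line 25, in top
    return ray(p,u.mean(),v.mean(),h).round(1).tolist(),np.ptp(t,1)[:2].round(),int(m.sum())
                                                        ~~~~~~^^^^^
ValueError: zero-size array to reduction operation maximum which has no identity
```

```bash
sed -i 's/    v,u=np.nonzero(m); t=W/    if m.sum()<9: return None\n    v,u=np.nonzero(m); t=W/' h.py
python3 -m pendant '{"translation":[[26,-5,0],[26,-5,0],[26,-6,0],[0,0,0],[0,0,15],[0,0,15],[0,0,0],[0,0,0]],"roll":[0,0,0,0,0,0,0,0],"hand":[60,60,60,60,60,60,60,60]}' 30
python3 - <<'E'
from h import *
print([env.state()["ee_pos"].round(1)])
E
```

```text
time_s: 13.15
ee_pos: [509.7, 287.2, 107.9]
ee_rot: [-179.9, 0.1, 90.0]
force: [0.5, -0.3, -0.0]
gripper_width: 69.8
gripper_force: 0.0
[array([509.7, 287.2, 107.9])]
```

```bash

python3 -m pendant '{"translation":[[7.3,0,0],[0,0,20],[0,0,25],[0,0,25],[0,0,20],[0,0,4],[0,0,0],[0,0,0]],"roll":[0,0,0,0,0,0,0,0],"hand":[60,60,60,60,60,60,60,60]}' 30
python3 -m pendant '{"translation":[[0,0,0],[0,0,0],[0,0,0],[0,0,0],[0,0,0],[0,0,0],[0,0,0],[0,0,0]],"roll":[0,0,0,0,0,0,0,0],"hand":[100,130,150,170,200,255,255,255]}' 35
python3 - <<'E'
from h import *
for n in("scene","top"):
    p=env.grab_frame(n); print(n,env.state()["ee_pos"].round(1)); cv2.imwrite(f"pics/{n}1.png",p["frame"][:,:,::-1])
E
```

```text
time_s: 13.82
ee_pos: [511.0, 296.3, 15.4]
ee_rot: [179.9, -0.1, 90.0]
force: [0.6, 0.2, 0.7]
gripper_width: 69.7
gripper_force: 0.0
time_s: 14.48
ee_pos: [509.7, 295.6, 14.2]
ee_rot: [-180.0, 0.0, 90.0]
force: [-0.9, 0.6, 2.0]
gripper_width: 29.0
gripper_force: 35.0
scene [509.7 295.6  14.3]
top [509.7 295.6  14.2]
```

```bash

python3 -m pendant '{"translation":[[0,0,-15],[0,0,-25],[0,0,-30],[0,0,-35],[-15,7,0],[-30,10,0],[-30,10,0],[-30,10,0]],"roll":[0,0,0,0,0,0,0,0],"hand":[255,255,255,255,255,255,255,255]}' 35
python3 -m pendant '{"translation":[[-30,10,0],[-30,10,0],[-30,10,0],[-30,10,0],[-30,10,0],[-30,10,0],[-30,10,0],[-30,10,0]],"roll":[0,0,0,0,0,0,0,0],"hand":[255,255,255,255,255,255,255,255]}' 35
python3 -m pendant '{"translation":[[-30,10,0],[-20,10,0],[0,0,0],[0,0,0],[0,0,0],[0,0,0],[0,0,0],[0,0,0]],"roll":[0,0,0,0,0,0,0,0],"hand":[255,255,255,255,255,255,255,255]}' 35
```

```text
time_s: 15.25
ee_pos: [546.4, 189.5, 118.1]
ee_rot: [-179.9, 0.1, 90.1]
force: [-0.1, 0.4, -4.1]
gripper_width: 29.7
gripper_force: 35.0
time_s: 15.92
ee_pos: [626.4, -50.9, 117.7]
ee_rot: [-179.9, -0.0, 90.0]
force: [-0.3, 0.2, -4.1]
gripper_width: 29.7
gripper_force: 35.0
time_s: 16.58
ee_pos: [646.6, -98.3, 119.1]
ee_rot: [-180.0, -0.0, 90.1]
force: [-1.1, 0.2, -4.2]
gripper_width: 29.3
gripper_force: 35.0
```

```bash

python3 -m pendant '{"translation":[[-11,0.4,0],[0,0,20],[0,0,25],[0,0,25],[0,0,12],[0,0,4],[0,0,0],[0,0,0]],"roll":[0,0,0,0,0,0,0,0],"hand":[255,255,255,255,255,255,255,255]}' 35
python3 -m pendant '{"translation":[[0,0,0],[0,0,0],[0,0,0],[0,0,0],[0,0,1],[0,0,0],[0,0,0],[0,0,0]],"roll":[0,0,0,0,0,0,0,0],"hand":[255,255,255,255,255,255,255,255]}' 35
```

```text
time_s: 17.25
ee_pos: [648.3, -110.7, 34.3]
ee_rot: [179.9, 0.0, 90.0]
force: [0.4, -0.3, -4.4]
gripper_width: 29.6
gripper_force: 35.0
time_s: 17.92
ee_pos: [647.2, -110.3, 32.1]
ee_rot: [-180.0, 0.0, 90.0]
force: [-0.0, 0.1, -4.6]
gripper_width: 29.6
gripper_force: 35.0
```

```bash

python3 -m pendant '{"translation":[[1,0,1],[0,0,1],[0,0,1],[0,0,0],[0,0,0.5],[0,0,0],[0,0,0],[0,0,0]],"roll":[0,0,0,0,0,0,0,0],"hand":[255,255,255,255,255,255,255,255]}' 35
python3 -m pendant '{"translation":[[0,0,0.4],[0,0,0],[0,0,0],[0,0,0],[0,0,0],[0,0,0],[0,0,0],[0,0,0]],"roll":[0,0,0,0,0,0,0,0],"hand":[255,255,255,255,255,255,255,255]}' 35
```

```text
time_s: 18.58
ee_pos: [647.3, -109.4, 28.6]
ee_rot: [180.0, 0.0, 90.0]
force: [-0.6, -0.7, -4.5]
gripper_width: 29.4
gripper_force: 35.0
time_s: 19.25
ee_pos: [647.4, -109.4, 28.3]
ee_rot: [180.0, 0.0, 90.0]
force: [-0.2, -0.1, -2.8]
gripper_width: 29.6
gripper_force: 35.0
```

```bash

python3 -m pendant '{"translation":[[0,0,0.3],[0,0,0],[0,0,0],[0,0,0],[0,0,0],[0,0,0],[0,0,0],[0,0,0]],"roll":[0,0,0,0,0,0,0,0],"hand":[255,255,255,160,150,140,120,100]}' 35
python3 -m pendant '{"translation":[[0,0,-10],[0,0,-20],[0,0,-30],[0,0,-35],[0,-10,0],[0,-30,0],[0,-30,0],[0,-30,0]],"roll":[0,0,0,0,0,0,0,0],"hand":[70,60,60,60,60,60,60,60]}' 35
python3 -m pendant '{"translation":[[10,-30,0],[10,-30,0],[10,-30,0],[10,-15,0],[4,0,0],[0,0,0],[0,0,0],[0,0,0]],"roll":[0,0,0,0,0,0,0,0],"hand":[60,60,60,60,60,60,60,60]}' 35
python3 - <<'E'
from h import *
for n in("scene","top"):
    p=env.grab_frame(n); print(n,pads(p)); print("st",top(p,(647,-110),80),"al",top(p,(645.4,40.4),56))
    print("cu",top(p,(471,84.5),30))
E
```

```text
time_s: 19.92
ee_pos: [647.4, -109.4, 28.1]
ee_rot: [180.0, 0.0, 90.0]
force: [0.2, -0.2, 0.2]
gripper_width: 51.6
gripper_force: 0.0
time_s: 20.58
ee_pos: [546.3, -109.3, 123.8]
ee_rot: [179.9, 0.0, 90.0]
force: [-0.4, 0.5, 0.0]
gripper_width: 69.9
gripper_force: 0.0
time_s: 21.25
ee_pos: [444.0, -65.8, 123.4]
ee_rot: [179.9, 0.0, 90.0]
force: [-1.2, 0.2, 0.4]
gripper_width: 69.9
gripper_force: 0.0
scene [([654.6, -111.3], 182), ([647.3, -35.7], 315), ([653.4, 37.6], 169), ([646.1, 114.4], 290)]
st ([650.1, -110.4], array([31., 28.]), 155) al ([648.2, 37.1], array([30., 29.]), 134)
cu ([472.9, 83.4], array([28., 29.]), 92)
top [([638.7, -108.4], 120), ([646.0, -35.1], 262), ([636.8, 39.4], 115), ([644.3, 114.9], 261)]
st ([647.2, -108.5], array([29., 26.]), 114) al ([645.1, 39.7], array([28., 27.]), 115)
cu ([469.8, 85.3], array([29., 27.]), 112)
```

```bash

python3 -m pendant '{"translation":[[0,-0.8,20],[0,0,30],[0,0,25],[0,0,20],[0,0,15],[0,0,4],[0,0,0],[0,0,0]],"roll":[0,0,0,0,0,0,0,0],"hand":[60,60,60,60,60,60,60,60]}' 30
python3 -m pendant '{"translation":[[0,0,0],[0,0,0],[0,0,0],[0,0,0],[0,0,0],[0,0,0],[0,0,0],[0,0,0]],"roll":[0,0,0,0,0,0,0,0],"hand":[100,130,150,170,200,255,255,255]}' 35
```

```text
time_s: 22.02
ee_pos: [442.3, -65.6, 9.2]
ee_rot: [180.0, 0.0, 90.0]
force: [1.1, 0.2, -0.6]
gripper_width: 69.5
gripper_force: 0.0
time_s: 22.68
ee_pos: [441.4, -65.4, 9.1]
ee_rot: [180.0, 0.0, 90.0]
force: [-1.6, -0.5, 3.5]
gripper_width: 29.4
gripper_force: 35.0
```

```bash

python3 -m pendant '{"translation":[[0,0,-15],[0,0,-25],[0,0,-30],[0,0,-30],[0,10,0],[0,25,0],[5,30,0],[5,30,0]],"roll":[0,0,0,0,0,0,0,0],"hand":[255,255,255,255,255,255,255,255]}' 35
python3 -m pendant '{"translation":[[5,30,0],[5,30,0],[5,30,0],[5,20,0],[0,0,0],[0,0,0],[0,0,0],[0,0,0]],"roll":[0,0,0,0,0,0,0,0],"hand":[255,255,255,255,255,255,255,255]}' 35
```

```text
time_s: 23.35
ee_pos: [536.7, -55.3, 107.6]
ee_rot: [-179.9, -0.0, 90.0]
force: [0.4, -1.3, -4.7]
gripper_width: 29.3
gripper_force: 35.0
time_s: 24.02
ee_pos: [645.0, -35.5, 107.7]
ee_rot: [-179.8, -0.0, 90.0]
force: [1.2, -0.6, -3.9]
gripper_width: 29.7
gripper_force: 35.0
```

```bash

python3 -m pendant '{"translation":[[0.6,0.5,0],[0,0,20],[0,0,25],[0,0,20],[0,0,11],[0,0,4],[0,0,0],[0,0,0]],"roll":[0,0,0,0,0,0,0,0],"hand":[255,255,255,255,255,255,255,255]}' 35
python3 -m pendant '{"translation":[[0,0,0],[0,0,0],[0,0,0.5],[0,0,0],[0,0,0],[0,0,0],[0,0,0],[0,0,0]],"roll":[0,0,0,0,0,0,0,0],"hand":[255,255,255,255,255,255,255,255]}' 35
```

```text
time_s: 24.68
ee_pos: [647.7, -34.9, 30.0]
ee_rot: [179.9, 0.0, 90.0]
force: [-0.4, -0.2, -4.4]
gripper_width: 29.6
gripper_force: 35.0
time_s: 25.35
ee_pos: [647.0, -34.7, 28.4]
ee_rot: [180.0, 0.0, 90.0]
force: [-0.7, -0.5, -3.2]
gripper_width: 29.8
gripper_force: 35.0
```

```bash

python3 -m pendant '{"translation":[[-0.3,-0.5,2],[0,0,1],[0,0,1],[0,0,0],[0,0,0.5],[0,0,0],[0,0,0.3],[0,0,0]],"roll":[0,0,0,0,0,0,0,0],"hand":[255,255,255,255,255,255,255,255]}' 35
python3 -m pendant '{"translation":[[0,0,0.4],[0,0,0],[0,0,0],[0,0,0],[0,0,0],[0,0,0],[0,0,0],[0,0,0]],"roll":[0,0,0,0,0,0,0,0],"hand":[255,255,255,255,255,255,255,255]}' 35
```

```text
time_s: 26.02
ee_pos: [646.5, -35.0, 23.6]
ee_rot: [180.0, 0.0, 90.0]
force: [0.4, 0.1, -3.7]
gripper_width: 29.4
gripper_force: 35.0
time_s: 26.68
ee_pos: [646.5, -35.1, 23.2]
ee_rot: [180.0, 0.0, 90.0]
force: [0.1, 0.1, -4.1]
gripper_width: 29.3
gripper_force: 35.0
```

```bash

python3 -m pendant '{"translation":[[0,0,0.3],[0,0,0],[0,0,0],[0,0,0],[0,0,0],[0,0,0],[0,0,0],[0,0,0]],"roll":[0,0,0,0,0,0,0,0],"hand":[255,255,255,255,255,255,255,255]}' 35
```

```text
time_s: 27.35
ee_pos: [646.5, -35.1, 23.2]
ee_rot: [180.0, 0.0, 90.0]
force: [-1.2, 0.1, 0.1]
gripper_width: 29.6
gripper_force: 35.0
```

```bash

python3 -m pendant '{"translation":[[0,0,0],[0,0,0],[0,0,0],[0,0,0],[0,0,0],[0,0,-10],[0,0,-20],[0,0,-35]],"roll":[0,0,0,0,0,0,0,0],"hand":[160,150,140,120,100,80,60,60]}' 35
python3 -m pendant '{"translation":[[0,0,-35],[0,-20,0],[0,-30,0],[20,-30,0],[25,-30,0],[25,-30,0],[25,-25,0],[25,-10,0]],"roll":[0,0,0,0,0,0,0,0],"hand":[60,60,60,60,60,60,60,60]}' 35
python3 -m pendant '{"translation":[[0,0,25],[0,0,25],[0,0,0],[0,0,0],[0,0,0],[0,0,0],[0,0,0],[0,0,0]],"roll":[0,0,0,0,0,0,0,0],"hand":[60,60,60,60,60,60,60,60]}' 35
```

```text
time_s: 28.02
ee_pos: [644.0, -34.9, 85.7]
ee_rot: [-179.6, -0.0, 90.0]
force: [0.8, 0.1, -0.3]
gripper_width: 69.1
gripper_force: 0.0
time_s: 28.68
ee_pos: [467.5, 85.4, 123.6]
ee_rot: [-179.9, 0.0, 90.0]
force: [0.5, -0.6, -0.0]
gripper_width: 69.6
gripper_force: 0.0
time_s: 29.35
ee_pos: [472.2, 84.8, 73.8]
ee_rot: [179.9, -0.0, 90.0]
force: [-0.7, 0.6, -0.0]
gripper_width: 69.8
gripper_force: 0.0
```

```bash

python3 -m pendant '{"translation":[[0,-1,15],[0,0,20],[0,0,18],[0,0,10],[0,0,5],[0,0,0],[0,0,0],[0,0,0]],"roll":[0,0,0,0,0,0,0,0],"hand":[60,60,60,60,60,60,60,60]}' 30
python3 -m pendant '{"translation":[[0,0,0],[0,0,0],[0,0,0],[0,0,0],[0,0,0],[0,0,0],[0,0,0],[0,0,0]],"roll":[0,0,0,0,0,0,0,0],"hand":[100,130,150,170,200,255,255,255]}' 35
```

```text
time_s: 30.02
ee_pos: [471.3, 85.0, 5.7]
ee_rot: [179.9, -0.0, 90.0]
force: [0.8, -0.0, 0.5]
gripper_width: 69.7
gripper_force: 0.0
time_s: 30.68
ee_pos: [470.2, 84.9, 4.9]
ee_rot: [-180.0, 0.0, 90.0]
force: [-1.1, 0.4, 1.6]
gripper_width: 29.4
gripper_force: 35.0
```

```bash

python3 -m pendant '{"translation":[[0,0,-15],[0,0,-25],[0,0,-30],[0,0,-30],[0,10,0],[0,20,0],[5,24,0],[5,30,0]],"roll":[0,0,0,0,0,0,0,0],"hand":[255,255,255,255,255,255,255,255]}' 35
python3 -m pendant '{"translation":[[5,30,0],[5,30,0],[5,20,0],[5,10,0],[0,0,0],[0,0,0],[0,0,25],[0,0,25]],"roll":[0,0,0,0,0,0,0,0],"hand":[255,255,255,255,255,255,255,255]}' 35
python3 -m pendant '{"translation":[[0,0,20],[0,0,5],[0,0,0],[0,0,0],[0,0,0],[0,0,0],[0,0,0],[0,0,0]],"roll":[0,0,0,0,0,0,0,0],"hand":[255,255,255,255,255,255,255,255]}' 35
```

```text
time_s: 31.35
ee_pos: [553.8, 94.8, 104.1]
ee_rot: [-179.9, 0.0, 90.0]
force: [1.2, -0.1, -2.5]
gripper_width: 29.3
gripper_force: 35.0
time_s: 32.02
ee_pos: [644.4, 114.8, 55.5]
ee_rot: [179.9, -0.0, 90.0]
force: [-0.3, 0.9, -2.8]
gripper_width: 29.5
gripper_force: 35.0
time_s: 32.68
ee_pos: [644.9, 115.0, 30.8]
ee_rot: [179.9, -0.0, 90.0]
force: [-0.3, -1.6, -0.9]
gripper_width: 29.3
gripper_force: 35.0
```

```bash

python3 -m pendant '{"translation":[[0,0,5],[0,0,3],[0,0,2],[0,0,0.5],[0,0,0],[0,0,0.5],[0,0,0],[0,0,0]],"roll":[0,0,0,0,0,0,0,0],"hand":[255,255,255,255,255,255,255,255]}' 35
python3 -m pendant '{"translation":[[0,0,0.3],[0,0,0],[0,0,0],[0,0,0],[0,0,0],[0,0,0],[0,0,0],[0,0,0]],"roll":[0,0,0,0,0,0,0,0],"hand":[255,255,255,255,255,255,255,255]}' 35
```

```text
time_s: 33.35
ee_pos: [644.5, 115.0, 19.0]
ee_rot: [180.0, 0.0, 90.0]
force: [-0.6, 0.7, -0.6]
gripper_width: 29.4
gripper_force: 35.0
time_s: 34.02
ee_pos: [644.5, 115.0, 18.9]
ee_rot: [180.0, 0.0, 90.0]
force: [-2.9, 0.6, 5.3]
gripper_width: 29.3
gripper_force: 35.0
```

Contact made. I'll release, back off and check.

```bash

python3 -m pendant '{"translation":[[0,0,0],[0,0,0],[0,0,0],[0,0,0],[0,0,0],[0,0,-10],[0,0,-20],[0,0,-35]],"roll":[0,0,0,0,0,0,0,0],"hand":[160,150,140,120,100,80,60,60]}' 35
python3 -m pendant '{"translation":[[0,0,-35],[0,-10,-30],[0,-30,-20],[0,-35,0],[0,-35,0],[0,-35,0],[0,-35,0],[0,-20,0]],"roll":[0,0,0,0,0,0,0,0],"hand":[60,60,60,60,60,60,60,60]}' 35
python3 -m pendant '{"translation":[[20,0,0],[35,0,0],[35,0,0],[35,0,0],[0,0,0],[0,0,0],[0,0,0],[0,0,0]],"roll":[0,0,0,0,0,0,0,0],"hand":[60,60,60,60,60,60,60,60]}' 35
python3 - <<'E'
from h import *
P0={"scene":[(648.3,-110.4),(647.2,-35.7),(646.5,39.4),(646,114.4)],"top":[(646.2,-109.8),(645.9,-35),(645.1,40),(644.3,114.8)]}
for n in("scene","top"):
    p=env.grab_frame(n)
    for xy,h in zip(P0[n],(80,68,56,44)):
        t=top(p,xy,h); print(n,h,t, np.round(np.subtract(t[0],xy),1))
    print("loupe",top(p,(450,-190),36))
    for l in ("aluminium_mid","copper_mid"): print([np.round(r["rect"]).tolist() for r in env.regions_of(p,l)[:4]])
    b=p["frame"][:,:,::-1]; b=b[140:290,60:410] if n=="scene" else b[110:260,90:440]
    cv2.imwrite(f"pics/e_{n}.png",cv2.resize(b,None,fx=2.28,fy=2.28,interpolation=cv2.INTER_CUBIC))
E
```

```text
time_s: 34.68
ee_pos: [642.0, 114.5, 81.2]
ee_rot: [-179.6, 0.1, 90.0]
force: [0.4, 0.7, -0.2]
gripper_width: 68.8
gripper_force: 0.0
time_s: 35.35
ee_pos: [440.6, 114.6, 169.2]
ee_rot: [-179.9, 0.0, 90.0]
force: [-0.1, 0.4, -0.3]
gripper_width: 70.2
gripper_force: 0.0
time_s: 36.02
ee_pos: [444.3, 238.9, 168.8]
ee_rot: [180.0, 0.0, 89.9]
force: [-0.3, 0.5, -0.2]
gripper_width: 69.6
gripper_force: 0.0
scene 80 ([649.9, -110.5], array([32., 29.]), 153) [ 1.6 -0.1]
scene 68 ([649.0, -37.0], array([29., 28.]), 146) [ 1.8 -1.3]
scene 56 ([648.1, 37.1], array([29., 28.]), 136) [ 1.6 -2.3]
scene 44 ([647.2, 113.0], array([28., 29.]), 125) [ 1.2 -1.4]
loupe ([450.3, -191.5], array([28., 24.]), 80)
[[94.0, 204.0, 18.0, 22.0], [156.0, 215.0, 18.0, 22.0]]
[[320.0, 225.0, 16.0, 22.0]]
top 80 ([647.1, -108.4], array([27., 26.]), 115) [0.9 1.4]
top 68 ([646.0, -35.1], array([28., 27.]), 114) [ 0.1 -0.1]
top 56 ([645.2, 39.5], array([28., 27.]), 115) [ 0.1 -0.5]
top 44 ([644.1, 115.5], array([29., 29.]), 110) [-0.2  0.7]
loupe ([448.4, -189.4], array([24., 25.]), 92)
[[342.0, 190.0, 13.0, 14.0], [396.0, 215.0, 17.0, 13.0], [235.0, 149.0, 13.0, 13.0]]
[[203.0, 151.0, 10.0, 14.0]]
```

View pics/e_scene.png

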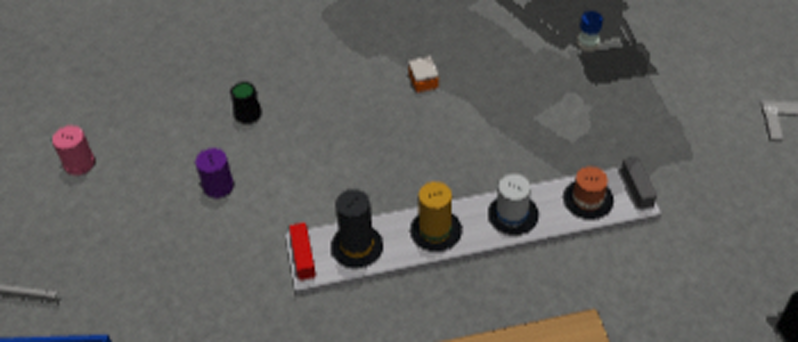

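View pics/e_top.png

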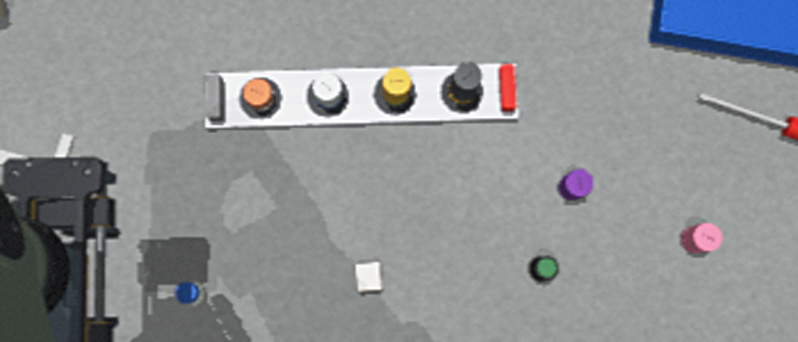

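Both views show all four samples upright and within about 2 mm of their pad centres. In the scene view, from the red stop, they are steel (355,225), brass (435,210), aluminium (513,200) and copper (590,187). The loupe (245,103) and both look-alikes are where they started.

```bash
python3 -c "
from workcell import env
print(env.job_done())"
```

```text
the job is handed in; nothing more can be done
None
```

The job is handed in at about 36 s: from the red stop, steel, brass, aluminium and copper stand upright, each within about 2–3 mm of its pad's centre, and the loupe and look-alikes were not touched.

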